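Rock the mixer's battery pack into its charging cradle

ROBOT

A 6-joint arm with a two-finger parallel gripper is mounted at the origin on a cart in front of the work surface, level with it; the furniture and walls round the work are solid. World frame = base frame: x ahead of the robot, y to its left, z up, the work surface at z = 0. Lengths are in mm, angles in rad, forces in N, time in s.
With the tool pointing down it reaches from about 300 to 775 mm from the base axis. Payload 14.6 kg.
Tool frame: the origin (TCP) lies midway between the tips of the shut fingers; the grasp point (between the pads) lies 19 mm behind it; z points along the fingers, y is the line along which they close (so a half turn about z gives the same grasp; the last joint's range is limited). The gripper opens to 94 mm and grips with 3 to 60 N. Pads are 16 mm wide; open, the fingers measure 119 mm over their backs; the gripper's body (75 mm by 177 mm) begins 78 mm behind the grasp point.
Start: joints at [-1.377, 0.3, 1.521, -0, 1.321, -0.067], TCP at [141.813, -531.393, 205.446] pointing down, gripper open.
Joint ranges: [-3.03, 3.03], [-0.79, 2.21], [0.23, 2.52], [-1.04, 4.18], [0, 3.07], [-2.55, 2.55]. Speed limits (rad/s): [2.22, 2.22, 2.57, 3.14, 3.14, 3.14].

INTERFACE

Orientations are given as [roll, pitch, yaw] about the fixed x, y, z axes, in that order (R = Rz(yaw) Ry(pitch) Rx(roll)).
In Python, from cell import manip gives the robot as it stands.
- The arm moves only by the shell command python3 -m creep 'ROWS' [OPENING] [FORCE]. ROWS is text: rows parted by semicolons, each of 6 numbers parted by spaces: the shift along the tool's x, y, z normalised to -1 to 1, where 1 is 4 cm, then the turn, a rotation vector about the tool's x, y, z normalised to -1 to 1, where 1 is pi rad. In form: dx dy dz ax ay az; .... A call has 1 to 20 rows; each row shifts and turns the commanded pose from where the row before left it, along the tool's axes as they then stand; what a row does not reach is not made up. A row lasts 1/8 s, in which the tool goes at most 62.5 mm and 10.7 degrees, less where a joint would pass 70% of its speed; a pose out of reach is approached as far as the arm can. A call with a number of a shift or a turn outside -1 to 1 is refused whole. A call with a gripper value outside its range is refused whole. OPENING is the closure, from 0 (fully open) to 1 (shut), set as the call begins (- or left out, the last holds). The fingers move at their own pace and stop on an object; FORCE is the grip in N (left out, the last holds). Time passes only in rows, so rows that do not move let the fingers close. It gives the time, the measured TCP pose, the force, the opening and the grip force at its end, in the units of the state.
- manip.read_state(): the state, without advancing time (a new reading comes with each control period).
- manip.camera(name): name is "scene" or "side" or "wrist"; returns a dict with "color" (400x640x3 uint8, red, green, blue), "range_z" (400x640 float32, mm along the optical axis (not along the pixel's ray), 0 where there is no reading), "camera_matrix" (3x3 intrinsics, pixels), "T" (4x4, takes a point from camera to world coordinates). Camera axes: x right, y down, z forward; pixel columns grow to the right and rows downward; lengths in mm; the calibration is good to about 2 mm. The wrist camera is an equidistant fisheye: a pixel r from the principal point sees the ray r / f radians off the axis. A picture is of the moment at which its call begins.
- manip.sign_off(): hands the job in; it is judged then, once.
The state is a dict: "clock": time; "joints": joint angles; "qd": joint speeds; "effort": joint torques, N m; "eef_pos": TCP position; "eef_rot": TCP orientation; "wrist_force": force on the tool from outside, world axes, zero at the start; "moment": the same for the moment, N m; "finger_gap": finger opening in mm; "finger_force": force on a finger pad.
Only numpy, scipy, OpenCV 4.12 (cv2) and the standard library are available. Lean on these libraries where they do the work, as an engineer would, in place of code of your own. Each camera call takes 0.05 s, during which the arm holds its last target. There are 200 camera calls.

TASK

Put the hand mixer's grey battery pack on charge in the white cradle: with the pack tilted, tuck its tongue under the cradle's lip and push it gently against the sprung contact, then rock the tail down inside the low tail wall until the pack lies flat and fully home on the pocket floor, and let go. Never force the pack against the cradle, and leave the other things on the worktop where they are.

Things in the scene. Friction and masses are not known exactly. Their poses are not given: they have to be found in the camera images.
- battery: loose grey battery pack, dark top panel, 0.2 to 0.33 kg, 104 (x) x 44 (y) x 40 (z) mm. Origin: centre of the underside over the whole length. Block from x = -52 (tail) to +36 mm, then a tongue 16 long, 36 wide, 11 high, level with the underside, to x = +52. x points tail to tongue. Grip it across the 44 mm width, fingertips over 13 mm above its underside to clear the cradle's sides
- battery_nose (a point): centre of the lower edge of the tongue's tip, on the pack's underside: 52 mm ahead (+x) of the battery's origin; axes as the battery's
- cradle: grey base plate 188 x 84 x 6 mm of the charging cradle, fixed. Origin: its middle, on the worktop; z up; x points to the lip end. On it a white pocket insert 156 x 76 mm (lip top 31 mm up) is clamped anywhere from 12 mm behind to 12 mm ahead along x: the pose does not tell where; find it by feel or sight. Pocket: floor 10 mm up, sides at y = -23 and +23, upright to 17 mm up, flared out to 21
- cradle_seat (a point): centre of the pocket floor with the insert in mid position, 10 mm above the cradle's origin; axes as the cradle's. The seated pack's origin lies on the floor within 1 mm of the insert's centre, so up to 13 mm from here in x, its x axis the same way as the cradle's. A pack lowered flat lands on the lip or tail wall
- cradle_lip (a point): middle of the lip's lower inner edge with the insert in mid position, 44 mm ahead (+x) of the cradle's origin, 15 mm over the pocket floor; in truth up to 12 mm either way in x. The lip is 6 mm thick, full width, and reaches from here to the insert's end. The tongue goes under it with the pack pitched 8 to 20 degrees, tongue end low
- cradle_pad (a point): face of the sprung steel contact pad under the lip, at rest, insert in mid position: 48 mm ahead of the cradle's origin, in truth up to 12 mm either way; 30 mm wide, 2 to 9 mm over the floor. It goes back 5 mm until flush with the rigid end wall: 3 N to start, 8 N fully back. 3 mm are needed for the pack to fit, 4 while the tail passes its wall; it then presses the pack there
- cradle_tail (a point): middle of the tail wall's top inner edge with the insert in mid position, 53 mm behind (-x) the cradle's origin, 10 mm over the pocket floor; in truth up to 12 mm either way in x, together with lip and pad: pocket length from this wall to the rigid end wall is always 106 mm
- white_pot: bystander: small white lidded pot 74 x 74 x 64 mm; origin at its underside
- teaspoon: bystander: steel teaspoon 130 x 27 x 11 mm lying flat; origin at its underside
- espresso_cup: bystander: cream espresso cup upside down, 62 x 62 x 56 mm; origin at its underside
- keys: bystander: bunch of keys 63 x 121 x 8 mm; origin at its underside
- spice_jar: bystander: spice jar 47 x 47 x 102 mm with grey cap; origin at its underside
- marker: bystander: marker pen 80 x 11 x 11 mm; origin at its underside

How it is judged (in metres and radians):
On the way:
1. the pack, tilted with its tail up and tongue low, has the tongue's tip down in the lip end of the pocket (x of battery_nose in the frame of cradle_seat between 0.032 and 0.07 m and y of battery_nose in the frame of cradle_seat between -0.005 and 0.005 m and z of battery_nose in the frame of cradle_seat below 0.01 m and angle between battery's own z axis and vertical above 0.06 rad), for 0.1 s.
At the end, for the whole second after the job is handed in: The pack lies at rest in the pocket, tongue under the lip: lying flat on the pocket floor wherever the insert is clamped; its origin within 16 mm of the seat point in x, 3 mm in y and no more than 2 mm above the pocket floor, level within 0.025 rad and in line with the cradle within 0.05 rad (x of battery in the frame of cradle_seat between -0.016 and 0.016 m and y of battery in the frame of cradle_seat between -0.003 and 0.003 m and z of battery in the frame of cradle_seat between -0.003 and 0.002 m and angle between battery's own z axis and vertical below 0.025 rad and angle between the x axis of battery and the x axis of cradle, either way round below 0.05 rad and x of battery_nose in the frame of cradle_seat above 0.032 m and linear speed of battery below 0.01 m/s); the robot touches nothing.
It fails at once if the pack is forced: more than 35 N between pack and cradle (contact force between battery and cradle above 35 N).
It fails at once if a bystander is shifted more than 30 mm (distance of any of white_pot, teaspoon, espresso_cup, keys, spice_jar, marker from where it was at the start of the episode above 0.03 m).
It also fails if it takes over 64 s, if anything falls off the work surface, if the arm or the gripper's body presses on something with over 40 N, if the wrist force passes 120 N, or if a joint passes its speed limit or range.

## Working session

There is one attempt and no reset: what is moved stays moved. The work goes in short steps, Python scripts to look and compute and a shell command to move; the robot and the scene stay as the last step left them, time stands still between calls to the robot, and variables do not carry over. Pictures are saved under pics/ and viewed, at most 10 in all, crops included, and the job is handed in when it is done.

```bash
mkdir -p pics
python3 - <<'E'
from cell import manip
import cv2,numpy as np,pickle
d={}
for n in("scene","side","wrist"):
    c=manip.camera(n);d[n]=c;cv2.imwrite(f"pics/{n}0.png",c["color"][:,:,::-1]);print(n,c["camera_matrix"].round(1).tolist(),c["T"].round(3).tolist(),(c["range_z"]>0).mean())
pickle.dump(d,open("v0.pkl","wb"))
print(manip.read_state())
E
```

```text
scene [[390.8, 0.0, 323.6], [0.0, 390.8, 198.4], [0.0, 0.0, 1.0]] [[-0.725, -0.328, 0.606, -112.456], [-0.689, 0.36, -0.629, 727.574], [-0.012, -0.874, -0.487, 558.787], [0.0, 0.0, 0.0, 1.0]] 0.996203125
side [[431.8, 0.0, 322.2], [0.0, 431.8, 211.6], [0.0, 0.0, 1.0]] [[0.988, -0.102, 0.114, 361.68], [-0.152, -0.551, 0.821, -1064.448], [-0.02, -0.828, -0.56, 806.114], [0.0, 0.0, 0.0, 1.0]] 0.97448828125
wrist [[309.7, 0.0, 320.2], [0.0, 309.7, 198.7], [0.0, 0.0, 1.0]] [[0.258, -0.939, -0.228, 206.424], [-0.966, -0.252, -0.059, -512.728], [-0.002, 0.235, -0.972, 385.767], [0.0, 0.0, 0.0, 1.0]] 0.92499609375
{'clock': 0.15, 'joints': array([-1.37657962e+00,  3.00345287e-01,  1.52140005e+00, -2.38070189e-05,
        1.32070004e+00, -6.66124713e-02]), 'qd': array([-0.00051959, -0.00125668, -0.00207364, -0.00067344, -0.00107518,
       -0.00034242]), 'effort': array([ 4.43039953e-04, -5.31963587e+01, -3.52823746e+01,  7.08822696e-02,
        2.35763536e-02, -6.90240722e-05]), 'eef_pos': array([ 141.78360279, -531.21884795,  205.03192901]), 'eef_rot': array([-3.14074028e+00, -3.37501550e-05,  2.60835070e-01]), 'wrist_force': array([-0.26359833,  0.23169954, -0.28836593]), 'moment': array([ 0.03149052, -0.0062463 , -0.00750022]), 'finger_force': 0.0, 'finger_gap': 93.94564789988053}
```

View pics/scene0.png

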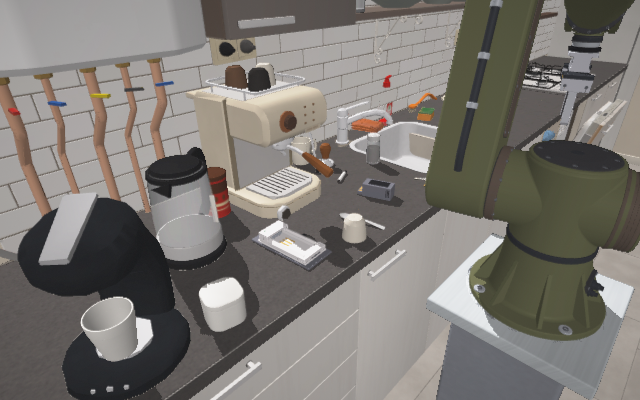

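View pics/side0.png

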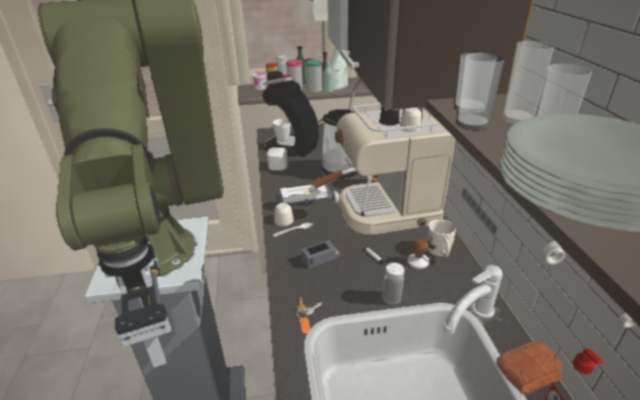

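Scene view: battery around (377,188), cradle around (290,245), cup (354,228), spoon (365,220), pot (222,303). Side view: battery (319,252), cradle (306,192), cup (284,213), marker (373,254), jar (393,283), keys (305,315). The coffee machine's handle is close to the cradle.

```bash
cat > h.py <<'E'
import numpy as np,cv2,pickle
def world(c,fish=False):
    K=c["camera_matrix"];v,u=np.mgrid[0:400,0:640].astype(float)
    x=(u-K[0,2])/K[0,0];y=(v-K[1,2])/K[1,1]
    if fish:
        r=np.hypot(x,y)+1e-9;s=np.tan(r)/r;x=x*s;y=y*s
    z=c["range_z"];P=np.stack([x*z,y*z,z],-1)
    W=P@c["T"][:3,:3].T+c["T"][:3,3];W[z<=0]=np.nan
    return W
def topdown(W,col,x0,x1,y0,y1,zmax=300,s=1):
    pass
E
python3 - <<'E'
from h import *
d=pickle.load(open("v0.pkl","rb"))
for n,pts in dict(scene=[(377,185),(377,195),(365,188),(290,245),(290,230),(354,228),(320,160),(305,150),(222,303),(345,177)],side=[(319,248),(319,252),(306,192),(306,200),(284,213),(330,178),(305,186),(277,158)]).items():
    W=world(d[n])
    for u,v in pts:print(n,u,v,W[v,u].round(0))
a=cv2.resize(d["scene"]["color"][130:270,220:420,::-1],None,fx=4,fy=4,interpolation=2)
b=cv2.resize(d["side"]["color"][140:280,250:450,::-1],None,fx=4,fy=4,interpolation=2)
cv2.imwrite("pics/a.png",a);cv2.imwrite("pics/b.png",b)
E
```

```text
scene 377 185 [ 476. -108.   38.]
scene 377 195 [ 469. -102.   10.]
scene 365 188 [507. -92.  24.]
scene 290 245 [475. 235.   8.]
scene 290 230 [510. 202.  19.]
scene 354 228 [380. 113.  39.]
scene 320 160 [ 772. -175.    9.]
scene 305 150 [ 797. -129.   54.]
scene 222 303 [376. 483.  62.]
scene 345 177 [ 631. -147.   -1.]
side 319 248 [ 481. -123.   41.]
side 319 252 [ 479. -138.   40.]
side 306 192 [486. 230.  13.]
side 306 200 [480. 180.  12.]
side 284 213 [398.  66.  44.]
side 330 178 [546.  67. 154.]
side 305 186 [486. 258.  21.]
side 277 158 [401. 431.  54.]
```

View pics/a.png

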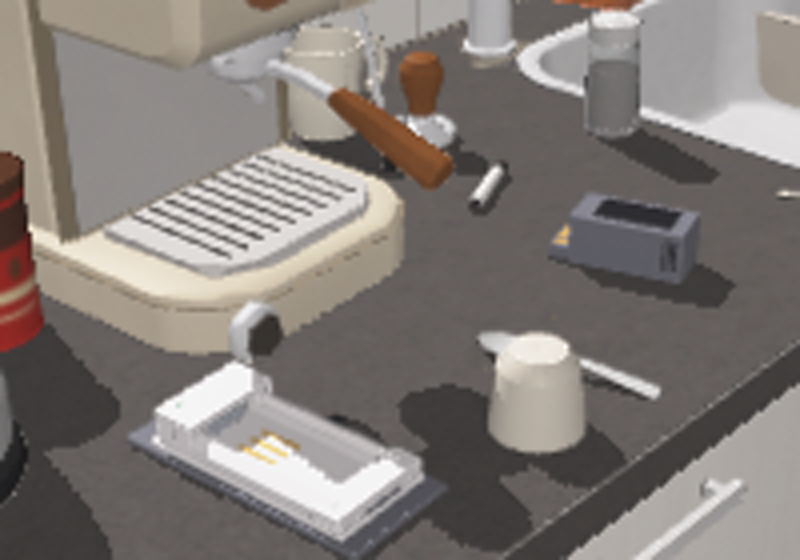

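View pics/b.png

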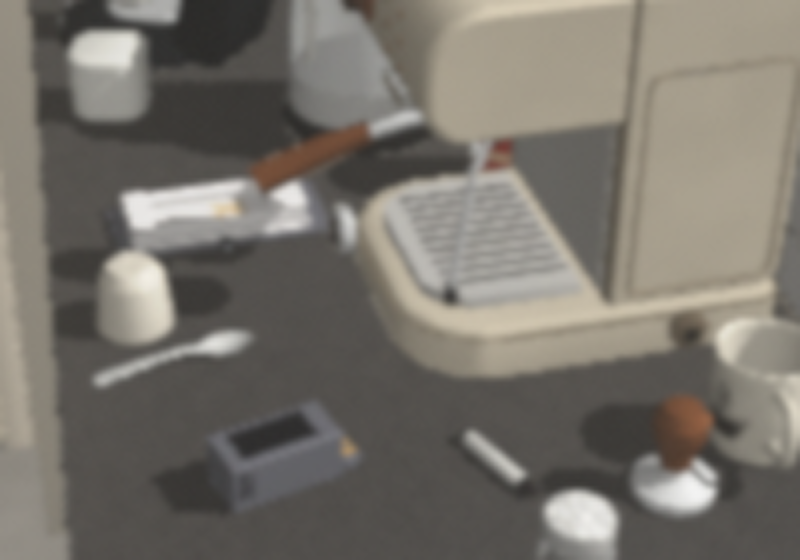

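Crops: the battery's tongue (orange contact) is at crop a (562,238), on the far side. The cradle's lip block is at crop a (215,400), also the far end, and the tail wall is at (370,490). The brown handle end at crop a (440,170) / crop b (262,172) hangs near the cradle.

Run:
```python
from h import *
d=pickle.load(open("v0.pkl","rb"))
def rect(p):
    (c,s,a)=cv2.minAreaRect(p[:,:2].astype(np.float32));return np.round(c,1),np.round(s,1),round(a,1)
for n in("scene","side"):
    c=d[n];W=world(c);col=c["color"].astype(int)
    def box(x0,x1,y0,y1,z0,z1):
        return (W[...,0]>x0)&(W[...,0]<x1)&(W[...,1]>y0)&(W[...,1]<y1)&(W[...,2]>z0)&(W[...,2]<z1)
    m=box(400,600,-200,-40,34,50);print(n,"bat top",rect(W[m]),W[m][:,2].mean(),m.sum())
    m=box(400,600,-200,-40,5,50);print(n,"bat all",rect(W[m]),m.sum())
    for z0,z1 in((26,36),(15,26),(4,8),(3,40)):
        m=box(370,620,130,320,z0,z1);print(n,"cradle",z0,rect(W[m]) if m.sum()>3 else 0,W[m][:,2].mean(),m.sum())
    o=(col[...,0]>90)&(col[...,0]-col[...,2]>50)&(col[...,2]<60)
    m=box(300,800,-100,400,90,300)&o
    p=W[m];print(n,"handle",p.min(0).round(),p.max(0).round());
    q=p[np.argsort(p[:,0])[:15]];print(q.mean(0).round())
    t=box(300,620,-250,400,-5,5);print("table z",np.median(W[t][:,2]))
```

```text
scene bat top (array([ 480.5, -120. ]), array([88.6, 46.3]), 18.7) 37.61063729306264 230
scene bat all (array([ 487.3, -116.6]), array([103.9,  48.8]), 19.4) 534
scene cradle 26 (array([561.1, 204.7]), array([ 62.8, 151.7]), 40.7) 29.471100462328767 331
scene cradle 15 (array([509.3, 219.2]), array([121.5, 230.1]), 72.5) 18.57813248735979 635
scene cradle 4 (array([502.1, 224.4]), array([133.7, 247.3]), 73.9) 6.348439920296745 480
scene cradle 3 (array([502.7, 224.7]), array([137.4, 248.4]), 74.7) 15.552358006606962 2080
scene handle [491.  63.  99.] [782. 280. 285.]
[494.  75. 139.]
table z -2.336359076993631
side bat top (array([ 479.6, -123.3]), array([88.4, 47.3]), 19.7) 40.07437826241311 355
side bat all (array([ 496.7, -150.5]), array([105.2, 110.7]), 17.4) 646
side cradle 26 (array([508.5, 196. ]), array([ 87., 184.]), 75.9) 30.796390228059924 75
side cradle 15 (array([498.4, 212.7]), array([104.6, 210.6]), 75.0) 19.942553894145917 290
side cradle 4 (array([495.8, 225.3]), array([178.6, 245.4]), 89.7) 5.909568509532263 149
side cradle 3 (array([494.4, 225.4]), array([187.3, 248.3]), 89.9) 14.549188085883543 890
side handle [496.  57. 138.] [577.  73. 169.]
[503.  62. 144.]
table z 0.36238040607287303
```

```bash
python3 -m creep '0.9 -0.64 0 0 0 0;0.9 -0.64 0 0 0 0;0.9 -0.64 0 0 0 0;0.9 -0.64 0 0 0 0;0.9 -0.64 0 0 0 0;0.9 -0.64 0 0 0 0;0.9 -0.64 0 0 0 0;0.9 -0.64 0 0 0 0;0.9 -0.64 0 0 0 0;0.9 -0.64 0 0 0 0;0.9 -0.64 0 0 0 0;0.9 -0.64 0 0 0 -0.024;0 0 0 0 0 0;0 0 0 0 0 0' 0
python3 - <<'E'
from h import *
from cell import manip
c=manip.camera("wrist");print(manip.read_state()["eef_pos"],c["T"].round(3).tolist())
pickle.dump(c,open("w1.pkl","wb"));cv2.imwrite("pics/w1.png",c["color"][:,:,::-1])
W=world(c,True)
m=(W[...,0]>400)&(W[...,0]<600)&(W[...,1]>-200)&(W[...,1]<-40)&(W[...,2]>34)&(W[...,2]<50)
print(cv2.minAreaRect(W[m][:,:2].astype(np.float32)),np.median(W[m][:,2]))
t=(W[...,0]>400)&(W[...,0]<600)&(W[...,1]>-200)&(W[...,1]<-40)&(W[...,2]<8);print(np.median(W[t][:,2]))
E
```

```text
clock: 1.9
eef_pos: [479.7, -123.4, 205.2]
eef_rot: [-3.141, 0.001, 0.336]
wrist_force: [-0.3, -0.2, -0.5]
finger_gap: 94.5
finger_force: 0.0
[ 479.54004637 -123.72896854  205.32596038] [[0.33, -0.917, -0.223, 542.893], [-0.944, -0.321, -0.077, -99.908], [-0.001, 0.236, -0.972, 385.989], [0.0, 0.0, 0.0, 1.0]]
((480.3876953125, -121.30416870117188), (87.33148193359375, 44.73215103149414), 18.987953186035156) 41.86864921826384
1.398520707514848
```

View pics/w1.png

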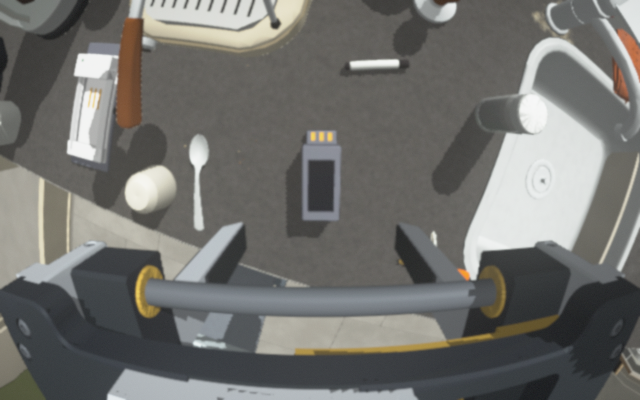

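Wrist view: battery centred near (321,180), tongue up the image. It measures 87x45 mm and 40 mm high at yaw 19°, which matches the given sizes. Descending to grip.

```bash
python3 -m creep '0.04 -0.05 0.9 0 0 0;0 0 0.9 0 0 0;0 0 0.9 0 0 0;0 0 0.9 0 0 0;0 0 0.7 0 0 0;0 0 0.4 0 0 0;0 0 0 0 0 0;0 0 0 0 0 0' 0
python3 -m creep '0 0 0 0 0 0;0 0 0 0 0 0;0 0 0 0 0 0;0 0 0 0 0 0;0 0 0 0 0 0;0 0 0 0 0 0;0 0 0 0 0 0;0 0 0 0 0 0' 1 40
```

```text
clock: 2.95
eef_pos: [481.4, -121.2, 18.5]
eef_rot: [3.141, -0.001, 0.336]
wrist_force: [0.1, -0.5, 1.0]
finger_gap: 94.1
finger_force: 0.0
clock: 3.95
eef_pos: [480.9, -120.8, 17.5]
eef_rot: [3.141, -0.0, 0.336]
wrist_force: [0.6, -1.2, -0.5]
finger_gap: 43.9
finger_force: 40.0
```

```bash
python3 -m creep '0 0 -0.5 0 0 0;-0.67 -0.24 -0.9 0 0 0;-0.67 -0.24 -0.9 0 0 0;-0.67 -0.24 -0.9 0 0 0;0.34 -0.99 0 0 0 0;0.34 -0.99 0 0 0 0;0.34 -0.99 0 0 0 0;0.34 -0.99 0 0 0 0;0.34 -0.99 0 0 0 0;0.34 -0.99 0 0 0 0;0.34 -0.99 0 0 0 0;0.34 -0.99 0 0 0 0;0 0 0 0 0 0;0 0 0 0 0 0;0 0 0 0 0 0'
python3 - <<'E'
from h import *
from cell import manip
c=manip.camera("wrist");print(manip.read_state()["eef_pos"],c["T"].round(3).tolist())
pickle.dump(c,open("w2.pkl","wb"));cv2.imwrite("pics/w2.png",c["color"][:,:,::-1])
W=world(c,True)
print(np.nanmedian(W[(W[...,2]<8)&(W[...,2]>-8)][:,2]))
def box(x0,x1,y0,y1,z0,z1):
    return (W[...,0]>x0)&(W[...,0]<x1)&(W[...,1]>y0)&(W[...,1]<y1)&(W[...,2]>z0)&(W[...,2]<z1)
for z0,z1 in((29,37),(20,26),(10,15),(5,9)):
    m=box(370,620,150,290,z0,z1);print(z0,m.sum(),cv2.minAreaRect(W[m][:,:2].astype(np.float32)) if m.sum()>4 else 0)
E
```

```text
clock: 5.82
eef_pos: [393.6, 214.1, 145.4]
eef_rot: [3.142, 0.0, 0.335]
wrist_force: [0.6, -0.1, -1.6]
finger_gap: 43.6
finger_force: 40.0
[393.70389203 214.09705666 145.46861339] [[0.329, -0.917, -0.223, 456.83], [-0.944, -0.32, -0.077, 237.519], [-0.001, 0.236, -0.972, 326.176], [0.0, 0.0, 0.0, 1.0]]
1.370149434173129
29 2701 ((555.8270874023438, 210.13690185546875), (63.757354736328125, 136.9459991455078), 39.54152297973633)
20 1844 ((508.5814208984375, 219.36944580078125), (98.34423828125, 231.3424530029297), 73.95170593261719)
10 3621 ((517.1870727539062, 220.07183837890625), (118.1177978515625, 187.36929321289062), 39.36411666870117)
5 1926 ((501.6610412597656, 217.65792846679688), (228.7048797607422, 112.12560272216797), 4.786871910095215)
```

View pics/w2.png

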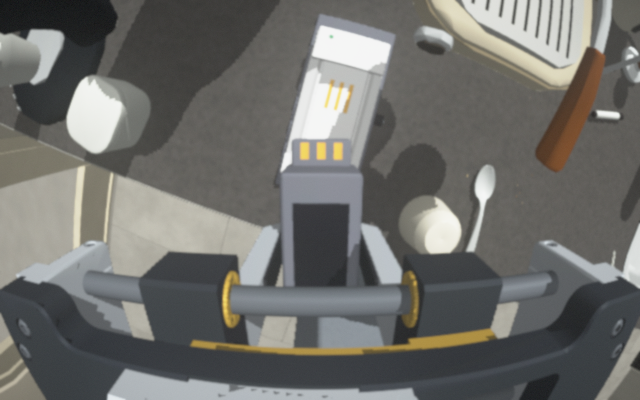

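Wrist view: the lip block's corners run from about (312,60) to (390,75), with the gold contacts at (338,97). The held pack is straight in the fingers. A knob sits at (434,40) beside the lip.

Run:
```python
from h import *
c=pickle.load(open("w2.pkl","rb"));W=world(c,True);W[...,2]-=1.4
v,u=np.mgrid[0:400,0:640]
def rep(name,W,m):
    n,l=cv2.connectedComponents(m.astype(np.uint8),connectivity=4)
    for i in range(1,n):
        k=l==i
        if k.sum()>25:print(name,k.sum(),"px",u[k].mean().round(),v[k].mean().round(),[np.round(q,1).tolist() for q in cv2.minAreaRect(W[k][:,:2].astype(np.float32))],W[k].min(0).round(),W[k].max(0).round())
B=(W[...,0]>380)&(W[...,0]<640)&(W[...,1]>150)&(W[...,1]<300)
rep("lip",W,B&(W[...,2]>29)&(W[...,2]<33)&(u<410))
rep("floor",W,B&(W[...,2]>8.5)&(W[...,2]<11.5)&(u<410))
rep("plate",W,B&(W[...,2]>4)&(W[...,2]<8)&(u<410))
rep("wall",W,B&(W[...,2]>19)&(W[...,2]<23)&(u<410))
rep("knob",W,(u>412)&(u<456)&(v>22)&(v<56)&(W[...,2]>8))
d=pickle.load(open("v0.pkl","rb"))["scene"];S=world(d);S[...,2]+=2.3
B=(S[...,0]>380)&(S[...,0]<620)&(S[...,1]>150)&(S[...,1]<300)
rep("s-all",S,B&(S[...,2]>3)&(S[...,2]<40))
rep("s-wall",S,B&(S[...,2]>18)&(S[...,2]<23))
rep("s-lip",S,B&(S[...,2]>28)&(S[...,2]<34))
```

```text
lip 2356 px 351.0 50.0 [[535.8, 234.3], [33.8, 71.2], 5.1] [517. 198.  29.] [555. 270.  33.]
floor 3251 px 336.0 102.0 [[482.3, 229.7], [83.4, 46.9], 4.5] [439. 204.   9.] [525. 256.  11.]
plate 1897 px 342.0 69.0 [[480.2, 229.7], [187.9, 84.7], 4.9] [383. 183.   4.] [577. 279.   8.]
wall 633 px 306.0 98.0 [[476.9, 259.4], [82.3, 10.3], 4.3] [436. 252.  19.] [518. 267.  23.]
wall 692 px 364.0 118.0 [[477.2, 199.2], [92.7, 9.9], 5.7] [431. 191.  19.] [524. 207.  23.]
wall 111 px 286.0 160.0 [[411.1, 257.2], [21.7, 9.1], 8.7] [400. 253.  19.] [422. 262.  23.]
knob 1149 px 436.0 38.0 [[584.3, 155.6], [50.2, 32.7], 85.2] [569. 130.   8.] [602. 181.  46.]
s-all 250 px 278.0 213.0 [[595.2, 169.6], [55.3, 31.3], 10.9] [569. 150.   5.] [620. 190.  40.]
s-all 1867 px 292.0 245.0 [[480.4, 226.9], [189.5, 93.7], 4.4] [384. 180.   3.] [572. 279.  33.]
s-wall 364 px 303.0 247.0 [[458.0, 230.3], [114.3, 76.0], 7.0] [399. 187.  18.] [519. 266.  23.]
s-wall 47 px 272.0 241.0 [[507.4, 263.6], [42.0, 11.5], 3.6] [487. 258.  18.] [528. 271.  23.]
s-lip 228 px 273.0 229.0 [[537.4, 235.2], [35.2, 72.0], 5.2] [518. 200.  28.] [557. 270.  33.]
```

The plate measures 188x85 mm at (480.2,229.7) with yaw 5°. The lip centre is 55.8 mm ahead, so the insert sits about 5 mm back. Next I check the held pack in the same picture, for its offset in the grip and the camera bias.

Run:
```python
from h import *
c=pickle.load(open("w2.pkl","rb"));W=world(c,True)
y=.3353;R=np.array([[np.cos(y),np.sin(y),0],[np.sin(y),-np.cos(y),0],[0,0,-1]])  # columns tool axes
L=(W-np.array([393.65,214.1,145.45]))@R
for n,z0,z1 in(("top",-28,-19),("tongue top",2,11)):
    m=(L[...,2]>z0)&(L[...,2]<z1)&(abs(L[...,1])<40)&(L[...,0]>-60)&(L[...,0]<75)&((L[...,0]>10)if n=="top" else (L[...,0]>35))
    p=L[m];print(n,m.sum(),np.percentile(p,[0.5,50,99.5],axis=0).round(1).tolist(),[np.round(q,1).tolist() for q in cv2.minAreaRect(p[:,:2].astype(np.float32))])
```

```text
top 5131 [[10.2, -22.6, -26.1], [27.5, -1.1, -24.2], [43.3, 20.3, -19.5]] [[26.8, -1.2], [44.0, 33.6], 90.0]
tongue top 1616 [[42.7, -20.2, 3.2], [51.1, -1.0, 4.9], [59.0, 17.2, 7.4]] [[50.7, -1.2], [16.8, 41.4], 0.2]
```

```bash
python3 -m creep '0 0 0 0 0 0.0395;0 0 0 0 0 0.0395;0 0 0 0 -0.039 0;0 0 0 0 -0.039 0;0 0 0 0 0 0;0.5 -0.045 0.387 0 0 0;0.5 -0.045 0.387 0 0 0;0.5 -0.045 0.387 0 0 0;0.5 -0.045 0.387 0 0 0;0 0 0 0 0 0;0 0 0 0 0 0;0 0 0 0 0 0' - 25
cat > rel.py <<'E'
from h import *
from cell import manip
from scipy.spatial.transform import Rotation as Ro
c=manip.camera("wrist");s=manip.read_state()
print(s["eef_pos"].round(1),s["eef_rot"].round(3))
cv2.imwrite("pics/w3.png",c["color"][:,:,::-1]);pickle.dump((c,s),open("w3.pkl","wb"))
W=world(c,True);yw=.087
C=np.array([[np.cos(yw),np.sin(yw),0],[-np.sin(yw),np.cos(yw),0],[0,0,1]])
Q=(W-np.array([480.4,229.0,1.4]))@C.T   # cradle frame
T=(W-s["eef_pos"])@Ro.from_euler("xyz",s["eef_rot"]).as_matrix()
def st(n,P,m):
    p=P[m]; print(n,m.sum(),np.percentile(p,[1,50,99],axis=0).round(1).tolist(),[np.round(q,1).tolist() for q in cv2.minAreaRect(p[:,:2].astype(np.float32))]) if m.sum()>20 else print(n,m.sum())
b=(abs(T[...,1])<40)&(T[...,0]>10)&(T[...,0]<75)
st("bat top(tool)",T,b&(T[...,2]>-28)&(T[...,2]<-19))
tg=b&(T[...,2]>2)&(T[...,2]<11)&(T[...,0]>35)
st("tongue(tool)",T,tg);st("tongue(cradle)",Q,tg)
st("bat top(cradle)",Q,b&(T[...,2]>-28)&(T[...,2]<-19))
lip=(abs(Q[...,0]-55)<40)&(abs(Q[...,1])<45)&(Q[...,2]>29)&(Q[...,2]<33)&(T[...,0]>66)
st("lip",Q,lip)
w=(Q[...,0]>-60)&(Q[...,0]<36)&(Q[...,2]>18.5)&(Q[...,2]<22)&(abs(Q[...,1])<45)&(abs(Q[...,1])>24)
for n,k in(("L",w&(Q[...,1]>0)),("R",w&(Q[...,1]<0))):st("wall"+n,Q,k)
E
python3 rel.py
```

```text
clock: 7.38
eef_pos: [455.3, 227.6, 67.0]
eef_rot: [-3.141, 0.243, 0.088]
wrist_force: [0.2, 0.0, -1.9]
finger_gap: 43.8
finger_force: 25.0
[455.3 227.6  66.8] [-3.141  0.243  0.088]
bat top(tool) 5027 [[10.3, -22.2, -25.9], [27.0, -0.9, -24.1], [42.5, 20.2, -20.2]] [[26.4, -1.0], [32.8, 44.1], 0.0]
tongue(tool) 1619 [[42.0, -18.4, 3.3], [50.4, -0.9, 4.9], [58.2, 16.7, 6.8]] [[49.9, -1.1], [16.8, 41.5], 0.1]
tongue(cradle) 1619 [[14.5, -15.8, 45.3], [22.6, 1.7, 48.6], [30.0, 19.2, 51.4]] [[21.9, 1.8], [41.5, 17.1], 89.1]
bat top(cradle) 5027 [[-9.2, -19.4, 74.8], [7.0, 1.7, 82.2], [21.2, 23.0, 87.4]] [[6.1, 1.8], [31.7, 44.1], 0.5]
lip 5639 [[40.2, -33.7, 29.5], [56.6, 0.5, 31.2], [72.3, 34.4, 32.7]] [[56.1, 0.4], [71.0, 33.2], 90.0]
wallL 719 [[-42.6, 25.7, 18.5], [11.9, 32.2, 20.0], [35.7, 36.0, 21.9]] [[-4.6, 30.6], [11.1, 81.3], 89.9]
wallR 889 [[-43.8, -35.0, 18.6], [8.1, -30.6, 20.1], [35.6, -24.8, 21.9]] [[-5.4, -30.7], [82.7, 11.2], 2.3]
```

View pics/w3.png

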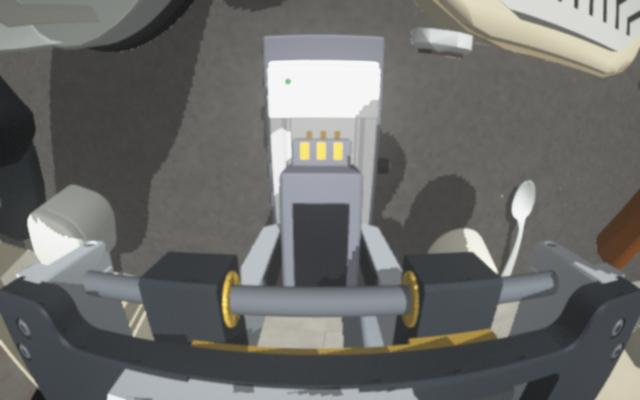

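Wrist view: the tongue at (321,150) faces the lip edge at row 115, with the lip centred at (324,88). Measured in the same camera, the pack is 1.4 mm left of the pocket axis and the lip edge is 9 mm ahead of the tip. Correcting the offset and lowering.

```bash
python3 -m creep '0 0.035 0 0 0 0;0.035 0 0.14 0 0 0;0.035 0 0.14 0 0 0;0.035 0 0.14 0 0 0;0 0 0 0 0 0;0 0 0 0 0 0';python3 -m creep '0.03 0 0.12 0 0 0;0 0 0 0 0 0;0 0 0 0 0 0'; python3 rel.py
```

```text
clock: 8.18
eef_pos: [455.5, 226.2, 48.7]
eef_rot: [-3.142, 0.245, 0.088]
wrist_force: [-0.6, 0.6, -2.1]
finger_gap: 43.6
finger_force: 25.0
clock: 8.55
eef_pos: [455.5, 226.1, 43.7]
eef_rot: [-3.142, 0.245, 0.088]
wrist_force: [-0.0, -0.2, -3.7]
finger_gap: 43.7
finger_force: 25.0
[455.5 226.2  43.8] [-3.142  0.245  0.088]
bat top(tool) 5027 [[10.3, -22.2, -25.7], [27.1, -0.9, -24.0], [42.5, 20.2, -20.0]] [[26.4, -1.0], [32.8, 43.9], 0.1]
tongue(tool) 2707 [[41.5, -36.1, 3.5], [52.8, -1.4, 5.7], [65.3, 34.3, 10.9]] [[50.2, -1.0], [30.8, 73.1], 0.4]
tongue(cradle) 2707 [[12.9, -34.9, 17.4], [24.6, 0.8, 23.8], [36.7, 35.5, 27.8]] [[21.8, 0.4], [73.1, 31.5], 89.3]
bat top(cradle) 5027 [[-9.1, -20.9, 51.6], [7.0, 0.3, 58.9], [21.2, 21.6, 64.0]] [[6.2, 0.3], [31.7, 43.9], 0.0]
lip 7154 [[40.4, -33.8, 29.5], [56.9, 0.3, 31.2], [72.5, 34.4, 32.6]] [[56.3, 0.3], [70.8, 33.1], 90.0]
wallL 995 [[-30.4, 25.7, 18.5], [10.3, 31.4, 20.3], [35.5, 36.4, 22.0]] [[1.3, 31.9], [11.9, 69.6], 87.6]
wallR 991 [[-30.5, -35.2, 18.5], [10.2, -30.7, 20.2], [35.7, -25.1, 22.0]] [[1.4, -29.8], [11.7, 68.9], 89.6]
```

```bash
python3 -m creep '0.006 0 0.024 0 0 0;0 0 0 0 0 0;0 0 0 0 0 0';python3 -m creep '0.06 0 -0.015 0 0 0;0.06 0 -0.015 0 0 0;0 0 0 0 0 0;0 0 0 0 0 0';python3 -m creep '0.06 0 -0.015 0 0 0;0.06 0 -0.015 0 0 0;0 0 0 0 0 0;0 0 0 0 0 0'
```

```text
clock: 8.98
eef_pos: [455.5, 226.1, 42.7]
eef_rot: [-3.142, 0.245, 0.088]
wrist_force: [0.6, 0.0, -3.2]
finger_gap: 43.8
finger_force: 25.0
clock: 9.48
eef_pos: [460.4, 226.6, 42.7]
eef_rot: [3.142, 0.245, 0.088]
wrist_force: [0.8, -0.9, -1.8]
finger_gap: 43.8
finger_force: 25.0
clock: 9.98
eef_pos: [465.3, 227.0, 42.7]
eef_rot: [3.142, 0.245, 0.088]
wrist_force: [-1.5, -1.0, -3.3]
finger_gap: 43.9
finger_force: 25.0
```

```bash
for i in 1; do python3 -m creep '0.05 0 -0.012 0 0 0;0 0 0 0 0 0;0 0 0 0 0 0'; done;python3 -m creep '0.025 0 -0.006 0 0 0;0 0 0 0 0 0;0 0 0 0 0 0';python3 -m creep '0.025 0 -0.006 0 0 0;0 0 0 0 0 0;0 0 0 0 0 0'|grep -E "pos|wrist"
```

```text
clock: 10.35
eef_pos: [467.4, 227.1, 42.7]
eef_rot: [3.142, 0.245, 0.088]
wrist_force: [0.1, 0.5, -2.8]
finger_gap: 43.8
finger_force: 25.0
clock: 10.72
eef_pos: [468.4, 227.2, 42.7]
eef_rot: [-3.142, 0.245, 0.088]
wrist_force: [0.6, -0.0, -2.6]
finger_gap: 43.6
finger_force: 25.0
eef_pos: [469.4, 227.3, 42.7]
wrist_force: [0.0, 0.4, -2.6]
```

```bash
python3 -m creep '0.025 0 -0.006 0 0 0;0 0 0 0 0 0;0 0 0 0 0 0'|grep -E "pos|wrist";python3 -m creep '0.025 0 -0.006 0 0 0;0 0 0 0 0 0;0 0 0 0 0 0'|grep -E "pos|wrist"; python3 -m creep '0.025 0 -0.006 0 0 0;0 0 0 0 0 0;0 0 0 0 0 0'|grep -E "pos|wrist"
```

```text
eef_pos: [470.3, 227.4, 42.7]
wrist_force: [-3.7, -0.2, -1.5]
eef_pos: [471.4, 227.5, 42.6]
wrist_force: [-4.7, -0.5, 0.4]
eef_pos: [472.3, 227.6, 42.6]
wrist_force: [-5.7, -0.1, -0.6]
```

Contact with the pad found: about 1 N/mm slope, compressed roughly 2.5 mm. Now I start rocking about the nose, watching the force.

```bash
python3 -m creep '-0.005 0 0.057 0 0.0128 0;0 0 0 0 0 0;-0.005 0 0.057 0 0.0128 0;0 0 0 0 0 0;0 0 0 0 0 0;0 0 0 0 0 0'; python3 rel.py | head -8; python3 -m creep '0 0 0 0 0 0'|grep wrist
```

```text
clock: 12.98
eef_pos: [470.8, 227.5, 38.2]
eef_rot: [3.141, 0.165, 0.088]
wrist_force: [-6.6, -0.8, -0.8]
finger_gap: 44.1
finger_force: 25.0
[470.8 227.5  38.2] [3.142 0.165 0.088]
bat top(tool) 5030 [[10.3, -22.2, -25.8], [27.1, -0.9, -24.0], [42.6, 20.2, -20.2]] [[26.4, -0.9], [32.9, 44.1], 0.2]
tongue(tool) 1269 [[35.4, -35.2, 3.6], [45.0, -0.9, 6.0], [49.4, 33.4, 10.9]] [[42.3, -1.2], [72.2, 14.3], 89.7]
tongue(cradle) 1269 [[23.8, -34.1, 18.5], [33.5, 0.2, 23.3], [38.2, 34.6, 25.8]] [[30.8, 0.6], [15.1, 72.2], 0.5]
bat top(cradle) 5030 [[4.5, -20.9, 49.8], [21.0, 0.3, 55.9], [35.7, 21.5, 59.9]] [[20.2, 0.3], [44.1, 32.2], 89.8]
lip 3541 [[56.4, -33.8, 29.4], [64.6, 0.3, 31.2], [72.5, 34.3, 32.6]] [[64.6, 0.3], [16.8, 70.0], 0.1]
wallL 761 [[-58.0, 26.0, 18.6], [15.0, 31.2, 20.6], [35.5, 36.4, 22.0]] [[-11.9, 32.7], [11.5, 95.9], 87.7]
wallR 706 [[-57.5, -35.1, 18.5], [15.0, -30.6, 20.4], [35.4, -25.5, 22.0]] [[-11.8, -30.2], [95.6, 10.6], 0.0]
wrist_force: [-5.4, -0.3, -1.4]
```

```bash
python3 -m creep '0.006 0 0.0345 0 0.008 0;0 0 0 0 0 0;0.006 0 0.0345 0 0.008 0;0 0 0 0 0 0;0 0 0 0 0 0;0 0 0 0 0 0'; for i in 1 2 3; do python3 -m creep '0 0 0 0 0 0'|grep wrist;done
```

```text
clock: 13.9
eef_pos: [470.7, 227.5, 35.3]
eef_rot: [3.141, 0.115, 0.088]
wrist_force: [-6.4, -0.9, -0.7]
finger_gap: 44.0
finger_force: 25.0
wrist_force: [-6.5, -1.0, -0.5]
wrist_force: [-6.2, -0.3, 0.3]
wrist_force: [-6.8, -1.1, -0.8]
```

```bash
python3 -m creep '0.0175 0 -0.002 0 0 0;0 0 0 0 0 0;0 0 0 0 0 0'|grep -E 'pos|wrist'; for i in 1 2 ; do python3 -m creep '0 0 0 0 0 0'|grep wrist;done;  python3 -m creep '-0.005 0 0.027 0 0.0058 0;0 0 0 0 0 0;0 0 0 0 0 0'|grep -E 'pos|rot|wrist'
```

```text
eef_pos: [471.3, 227.5, 35.3]
wrist_force: [-6.8, -0.5, -0.4]
wrist_force: [-6.5, 0.1, -0.9]
wrist_force: [-7.3, 0.3, -0.2]
eef_pos: [471.0, 227.5, 34.2]
eef_rot: [3.141, 0.097, 0.088]
wrist_force: [-6.9, -0.6, -0.6]
```

```bash
for i in 1; do python3 -m creep '-0.005 0 0.027 0 0.0058 0;0 0 0 0 0 0;0 0 0 0 0 0'|grep -E 'pos|rot|wrist';done; python3 -m creep '-0.005 0 0.027 0 0.0058 0;0 0 0 0 0 0;0 0 0 0 0 0'|grep -E 'pos|rot|wrist'
```

```text
eef_pos: [470.7, 227.4, 33.2]
eef_rot: [3.141, 0.079, 0.088]
wrist_force: [-7.8, -0.5, -0.9]
eef_pos: [470.4, 227.4, 32.1]
eef_rot: [3.141, 0.061, 0.088]
wrist_force: [-7.8, -0.2, 0.2]
```

```bash
python3 -m creep '-0.009 0 0.029 0 0.0065 0;0 0 0 0 0 0;0 0 0 0 0 0'|grep -E 'pos|rot|wrist'; python3 -m creep '-0.009 0 0.029 0 0.0065 0;0 0 0 0 0 0;0 0 0 0 0 0'|grep -E 'pos|rot|wrist'
```

```text
eef_pos: [469.9, 227.4, 31.0]
eef_rot: [3.141, 0.04, 0.088]
wrist_force: [-7.0, -0.3, -0.6]
eef_pos: [469.5, 227.3, 29.8]
eef_rot: [3.141, 0.02, 0.088]
wrist_force: [-6.9, -0.4, -1.5]
```

```bash
python3 -m creep '-0.009 0 0.029 0 0.0065 0;0 0 0 0 0 0;0 0 0 0 0 0'|grep -E 'pos|rot|wrist'; python3 -m creep '0 0 0.012 0 0 0;0 0 0 0 0 0;0 0 0 0 0 0'|grep -E 'pos|rot|wrist';python3 -m creep '0 0 0.012 0 0 0;0 0 0 0 0 0;0 0 0 0 0 0'|grep -E 'pos|rot|wrist'
```

```text
eef_pos: [469.1, 227.3, 28.6]
eef_rot: [3.141, -0.0, 0.088]
wrist_force: [-6.6, -0.1, -1.4]
eef_pos: [469.3, 227.3, 28.3]
eef_rot: [3.141, -0.001, 0.088]
wrist_force: [-6.4, -0.4, 0.1]
eef_pos: [469.3, 227.3, 27.8]
eef_rot: [3.141, -0.001, 0.088]
wrist_force: [-7.1, -0.4, -0.1]
```

```bash
python3 -m creep '0 0 0.012 0 0 0;0 0 0 0 0 0;0 0 0 0 0 0'|grep -E 'pos|rot|wrist';python3 -m creep '0 0 0.012 0 0 0;0 0 0 0 0 0;0 0 0 0 0 0'|grep -E 'pos|rot|wrist'
```

```text
eef_pos: [469.4, 227.3, 27.5]
eef_rot: [3.141, -0.001, 0.088]
wrist_force: [-7.4, -2.4, 2.6]
eef_pos: [469.5, 227.3, 27.5]
eef_rot: [3.142, -0.001, 0.088]
wrist_force: [-10.0, -3.7, 9.4]
```

```bash
python3 -m creep '0 0 -0.01 0 0 0;0 0 0 0 0 0;0 0 0 0 0 0;0 0 0 0 0 0;0 0 0 0 0 0;0 0 0 0 0 0' 0; python3 -m creep '0 0 -0.5 0 0 0;0 0 -1 0 0 0;-0.5 0 -1 0 0 0;-0.5 0 -0.5 0 0 0;0 0 0 0 0 0;0 0 0 0 0 0;0 0 0 0 0 0'
cat > fin.py <<'E'
from h import *
from cell import manip
c=manip.camera("wrist");cv2.imwrite("pics/w4.png",c["color"][:,:,::-1])
W=world(c,True);yw=.087
C=np.array([[np.cos(yw),np.sin(yw),0],[-np.sin(yw),np.cos(yw),0],[0,0,1]])
Q=(W-np.array([480.4,229.0,1.4]))@C.T
m=(abs(Q[...,0])<90)&(abs(Q[...,1])<30)&(Q[...,2]>44)&(Q[...,2]<60)
p=Q[m];print(m.sum(),cv2.minAreaRect(p[:,:2].astype(np.float32)),np.median(p[:,2]))
A=np.c_[p[:,:2],np.ones(len(p))];print("plane",np.linalg.lstsq(A,p[:,2],rcond=None)[0])
k=(Q[...,0]>30)&(Q[...,0]<90)&(abs(Q[...,1])<45)&(Q[...,2]>29)&(Q[...,2]<33);print("lip",cv2.minAreaRect(Q[k][:,:2].astype(np.float32)))
E
python3 fin.py
```

```text
clock: 19.4
eef_pos: [469.7, 227.4, 27.3]
eef_rot: [3.142, -0.002, 0.088]
wrist_force: [-0.2, -0.4, -0.3]
finger_gap: 93.4
finger_force: 0.0
clock: 20.27
eef_pos: [429.9, 223.7, 146.2]
eef_rot: [3.141, -0.0, 0.088]
wrist_force: [-0.1, -1.1, 0.1]
finger_gap: 94.1
finger_force: 0.0
4679 ((-12.718700408935547, 0.7594051361083984), (86.86111450195312, 44.795413970947266), 0.1440066397190094) 50.52984964377939
plane [-4.16339711e-03  1.51823682e-03  5.04480841e+01]
lip ((55.44328308105469, 0.8294677734375), (32.642723083496094, 70.2865219116211), 0.2580466568470001)
```

View pics/w4.png

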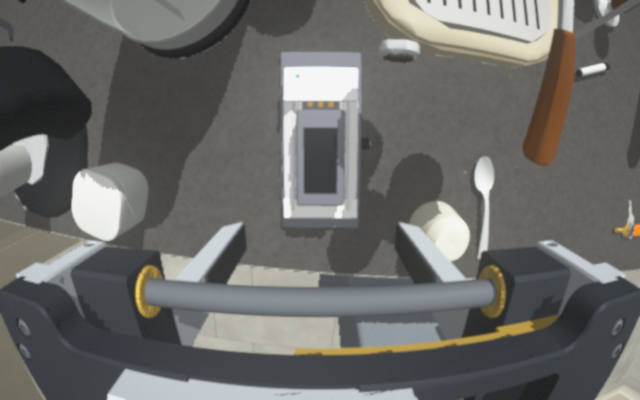

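The final view shows the pack lying flat in the pocket at (320,155), its top 50.5 mm up (10 + 40), level to 0.004 rad and 5 mm behind mid. The bystanders in view appear undisturbed and the gripper is clear.

```bash
python3 -c "
from cell import manip
print(manip.sign_off())"
```

```text
the job is handed in; nothing more can be done
None
```

The battery pack is seated flat in the charging cradle with its tongue under the lip, the gripper is clear of it, and the job is handed in at about 20 s; wrist force stayed under about 15 N at every reading, and the verdict was not shown.

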